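# Load, shut and pin a hinged plate jig, and keep it pressed

## Task

Stand the brass plate from the grooved wooden block on edge in the hinged jig's empty slot, fully down, beside the plate already there. Then shut the lid over both plates and push the steel pin, taken from its wooden stand, down through the lid and the lower half until its collar bears on the lid. Finish while still holding the pin by its knob and pressing it down with a light hand (5 to 20 N) so the halves stay pressed shut, without letting go, and leave the loupe and the two stones beside the work where they are.

Things in the scene. Friction and masses are not known exactly. Their poses are not given: they have to be found in the camera images.
- jig: Lower half of the jig: dark steel block fixed to the bench, x -50 to +60 mm, y -58 to +58 mm, 28 mm high (small foot lugs out to y = +-71 mm). Origin on the bench; z up, x from the pin end towards the hinge (away from the robot, within 0.3 rad). Two slots for plates run along x in its top at y = +24 and -24 mm, each 44 mm long, 6.4 mm wide, 16 mm deep.
- slot_free (a point): Middle of the floor of the empty slot (the one at y = +24 mm of the jig), 12 mm above the bench; axes as the jig's: the slot runs along x.
- slot_full (a point): Middle of the floor of the other slot (y = -24 mm), in which a plate already stands.
- base_hole (a point): Centre of the mouth of the pin hole in the lower half, 28 mm above the bench, at x = -37 mm, y = 0 of the jig. The hole is 12 mm across, upright and goes right through.
- hinge_line (a point): Middle of the hinge axis of the lid, 32.5 mm above the bench at x = +56 mm of the jig; the axis runs along the jig's y.
- jig_lid (a joint): Lid angle, rad: 0 shut (flat on the lower half), 1.57 upright, 1.95 its stop, leaning away from the robot. Starts at 1.7 to 1.9. A stiff hinge holds it at any angle; 2 to 3 N at the edge move it and it does not spring back. Shut, its upper face is 36.5 mm above the bench and seated plates stand 17.5 mm out of it.
- lid_edge (a point): Middle of the lid's free edge, 112 mm from the hinge axis, mid-thickness. Axes turn with the lid: -x points from hinge to edge, z to the face that is uppermost when shut. The lid is an aluminium plate, 8 mm thick, 110 mm wide along the hinge, 0.2 kg, reaching 104 mm from the axis, then a thumb edge 50 mm wide, 6 mm thick, to 112 mm.
- lid_hole (a point): Centre of the upper mouth of the lid's 13 mm pin hole, 93 mm from the hinge axis in a solid bar (81 to 104 mm from the axis); when shut right above base_hole, 36.5 mm above the bench. Nearer the hinge, two windows 18 mm wide (28 to 81 mm from the axis), in line with the slots, let the plates stand through the lid.
- plate_rest: Light wooden block fixed to the bench, 66 mm (x) by 46 mm (y) by 28 mm high, with a groove along its x, 44 mm long, 6.4 mm wide and 16 mm deep. Origin: centre of its underside.
- plate: Loose brass plate to load, 38 mm long (x) by 4 mm thick (y) by 42 mm high (z), 55 g. Starts standing on edge in the groove of the wooden block, 26 mm of it above the block. Origin: centre of its lower edge; seated in a slot of the jig that is 12 mm above the bench.
- plate_done: A like plate that already stands in the other slot of the jig (loose) and stays there.
- pin_knob (a point): Centre of the pin's knob, on its axis 52 mm above the tip.
- pin_rest: Light wooden stand fixed to the bench, 46 by 46 mm, 34 mm high, with an upright 12 mm hole. Origin: centre of its underside.
- pin: Loose steel pin, 69 mm long, 70 g, upright in its stand. Origin: centre of its lower tip; z up. From the tip: shank 10 mm across to 28 mm (first 4 mm tapered), collar 24 mm across from 28 to 33 mm, round knob 18 mm across from 33 to 69 mm. In the stand the collar rests on its top (tip 6 mm above the bench); home in the shut jig the collar rests on the lid, tip 8.5 mm above the bench.
- loupe: Black eye loupe, loose, a bystander; origin: centre of its underside. 34 mm across, 34 mm high
- oilstone: Dark oilstone, loose, a bystander; origin: centre of its underside. 40 x 62 x 26 mm high
- pumice_piece: Pale pumice piece, loose, a bystander; origin: centre of its underside. 30 x 40 x 20 mm high
Things that resemble listed ones, but are neither listed nor needed, are in the scene too. What is shaped like the plate but black or purple is not meant.

How it is judged:
On the way, in this order (a step that is already met when the one before it is completed fails the run):
1. the plate stands on edge on the floor of the empty slot, the lid still open (horizontal distance between plate and slot_free below 0.005 m and height (world z) of each of plate, plate_done below 0.0155 m and angle between each of plate, plate_done's own z axis and vertical below 0.25 rad and angle between the x axis of each of plate, plate_done and the x axis of jig, either way round below 0.2 rad and horizontal distance between plate_done and slot_full below 0.005 m and value of joint jig_lid above 0.8 rad), for 0.2 s.
2. the lid is shut over both seated plates, the pin not yet in the jig (horizontal distance between plate and slot_free below 0.005 m and height (world z) of each of plate, plate_done below 0.0155 m and angle between each of plate, plate_done's own z axis and vertical below 0.25 rad and angle between the x axis of each of plate, plate_done and the x axis of jig, either way round below 0.2 rad and horizontal distance between plate_done and slot_full below 0.005 m and value of joint jig_lid below 0.05 rad and horizontal distance between pin and base_hole above 0.03 m), for 0.2 s.
3. the pin is through the lid and the lower half, its collar on the shut lid (horizontal distance between plate and slot_free below 0.005 m and height (world z) of each of plate, plate_done below 0.0155 m and angle between each of plate, plate_done's own z axis and vertical below 0.25 rad and angle between the x axis of each of plate, plate_done and the x axis of jig, either way round below 0.2 rad and horizontal distance between plate_done and slot_full below 0.005 m and value of joint jig_lid below 0.05 rad and horizontal distance between pin and base_hole below 0.003 m and z of pin in the frame of jig below 0.0115 m and angle between pin's own z axis and vertical below 0.12 rad), for 0.1 s.
At the end, for the whole second after the job is handed in: Plates on their slot floors (3.5 mm, sideways 5 mm, 0.25 rad); lid shut (under 0.05 rad); pin in both holes (3 mm off axis, 0.12 rad tilt, collar within 3 mm of the lid); fingers round the knob (grasp point within 30 mm of its centre), pin pressing on the lid with over 3 N (all of step 3 and contact force between pin and jig_lid above 3 N and contact force between the fingers and pin above 2 N and distance between the grasp point and pin_knob below 0.03 m); the arm keeps its last pose, push and grip.
It fails at once if the black eye loupe is pushed more than 20 mm from its place (distance of loupe from where it was at the start of the episode above 0.02 m).
It fails at once if the dark oilstone is pushed more than 20 mm from its place (distance of oilstone from where it was at the start of the episode above 0.02 m).
It fails at once if the pumice piece is pushed more than 20 mm from its place (distance of pumice_piece from where it was at the start of the episode above 0.02 m).
It fails at once if the jig is pressed harder than 80 N through the pin (contact force between pin and jig_lid above 80 N).
It also fails if it takes over 64 s, if anything falls off the work surface, if the arm or the gripper's body presses on something with over 40 N, if the wrist force passes 120 N, or if a joint passes its speed limit or range.

## Robot

A 6-joint arm with a two-finger parallel gripper is mounted at the origin on a cart in front of the work surface, level with it; the furniture and walls round the work are solid. World frame = base frame: x ahead of the robot, y to its left, z up, the work surface at z = 0. Lengths are in m, angles in rad, forces in N, time in s.
With the tool pointing down it reaches from about 0.35 to 0.975 m from the base axis. Payload 4.9 kg.
Tool frame: the origin (TCP) lies at the very end of the fingers, on their centre line; the grasp point (between the pads) lies 19 mm behind it; z points along the fingers, x is the direction in which the jaws open and shut, and the axes are right-handed (so a half turn about z gives the same grasp; the last joint's range is limited). The gripper opens to 85 mm and grips with 20 to 120 N. Pads are 22 mm wide; open, the fingers measure 114 mm over their backs; the gripper's body (76 mm by 85 mm) begins 54 mm behind the grasp point. The pads swing forward as they close: fully open they stand 13 mm farther back than shut.
Start: joints at [-1.383, 0.053, 1.613, -0, 1.476, -0.119], TCP at [0.189, -0.596, 0.231] pointing down, gripper open.
Joint ranges: [-3.01, 3.01], [-1.01, 2.22], [0.06, 2.58], [-1.02, 4.17], [0.09, 2.62], [-3.14, 3.14]. Speed limits (rad/s): [2.57, 2.57, 3.14, 3.14, 3.14, 3.14].

## Interface

Orientations are given as [roll, pitch, yaw] about the fixed x, y, z axes, in that order (R = Rz(yaw) Ry(pitch) Rx(roll)).
In Python, from workcell import * gives the robot as it stands. The module is installed in compiled form; this text tells all that it offers.
- The arm moves only by the shell command python3 -m creep 'ROWS' [FORCE]. ROWS is JSON, a list of rows, each a list of 7 numbers: the shift along the world's x, y, z scaled (see below), then the turn, a rotation vector about the world's x, y, z scaled (see below), then the finger opening in mm, from 0 to 85.4. A call has exactly 10 rows; each row shifts and turns the commanded pose from where the row before left it; what a row does not reach is not made up. The controller multiplies each number of a shift by 0.3 m and each number of a turn by 5 degrees. A row lasts 1/12 s, in which the tool goes at most 41.7 mm and 7.16 degrees, less where a joint would pass 70% of its speed; a pose out of reach is approached as far as the arm can. A call with a number of a shift or a turn outside -1 to 1 is refused whole. A call with a gripper value outside its range is refused whole. The fingers move at their own pace and stop on an object; FORCE is the grip in N (left out, the last holds). Time passes only in rows, so rows that do not move let the fingers close, or fill a call up. It gives the time, the measured TCP pose, the force and the opening at its end, in the units of the state.
- observe(): the state, without advancing time (a new reading comes with each control period).
- snapshot(name): name is "scene" or "side" or "wrist"; returns a dict with "image" (420x560x3 uint8, blue, green, red), "camera_matrix" (3x3 intrinsics, pixels), "dist_coeffs" ([k1, k2, p1, p2, k3] as OpenCV has them; the pictures are not rectified), "pose" (4x4, takes a point from camera to world coordinates); the wrist camera has in their place "mount" (4x4, takes a point from camera to tool coordinates, whose origin is the TCP and whose axes are the tool frame's). Camera axes: x right, y up, looking along -z (the intrinsics and any distortion apply to the point x, -y, -z); pixel columns grow to the right and rows downward; lengths in m; the calibration is good to about 2 mm. A picture is of the moment at which its call begins: read the wrist's pose just before it. There is no depth.
- finish_job(): hands the job in, once; it reports no verdict.
The state is a dict: "time": time; "joint_positions": joint angles; "joint_vel": joint speeds; "joint_efforts": joint torques, N m; "eef_pos": TCP position; "orientation": TCP orientation; "force": force on the tool from outside, world axes, zero at the start; "ft_torque": the same for the moment, N m; "grip_width": opening from 0.0 (shut) to 1.0 (fully open).
Only numpy, scipy, OpenCV 4.12 (cv2) and the standard library are available. Lean on these libraries where they do the work, as an engineer would, in place of code of your own. Each camera call takes 0.05 s, during which the arm holds its last target. There are 200 camera calls.

## Working session

There is one attempt and no reset: what is moved stays moved. The work goes in short steps, Python scripts to look and compute and a shell command to move; the robot and the scene stay as the last step left them, time stands still between calls to the robot, and variables do not carry over. Pictures are saved under pics/ and viewed, about 8 in all and at most 12, crops included, and the job is handed in when it is done.

```bash
mkdir -p pics; cat > h.py <<'E'
from workcell import *
import numpy as np, cv2
from scipy.spatial.transform import Rotation as R
def snap(n,f=None):
    s=observe(); d=snapshot(n)
    if n=="wrist":
        T=np.eye(4);T[:3,:3]=R.from_euler('xyz',s['orientation']).as_matrix();T[:3,3]=s['eef_pos']
        d['pose']=T@np.array(d['mount'])
    if f: cv2.imwrite(f'pics/{f}.png',d['image'])
    np.savez(f'{f or n}.npz',K=d['camera_matrix'],D=d['dist_coeffs'],P=d['pose'],I=d['image'])
    return d
def load(f):
    z=np.load(f+'.npz');return z['K'],z['D'],z['P'],z['I']
def px2w(f,uv,z):
    K,D,P,_=load(f)
    q=cv2.undistortPoints(np.array(uv,float).reshape(-1,1,2),K,D).reshape(-1,2)
    r=np.c_[q[:,0],-q[:,1],-np.ones(len(q))]@P[:3,:3].T
    o=P[:3,3]; t=(np.broadcast_to(z,len(q))-o[2])/r[:,2]
    return o+r*t[:,None]
def w2px(f,X):
    K,D,P,_=load(f)
    c=(np.array(X,float).reshape(-1,3)-P[:3,3])@P[:3,:3]
    return cv2.projectPoints(c*[1,-1,-1],np.zeros(3),np.zeros(3),K,D)[0].reshape(-1,2)
E
python3 - <<'E'
from h import *
print(observe())
a=snap('scene','scene0');b=snap('side','side0')
for d in(a,b):print(np.round(d['pose'],3).tolist())
E
```

```text
{'time': 0.0, 'joint_positions': array([-1.38299248e+00,  5.33569465e-02,  1.61428480e+00, -2.48363367e-06,
        1.47599993e+00, -1.18982619e-01]), 'joint_vel': array([ 3.06529589e-04, -1.30491779e-03, -9.42371537e-04,  6.88607950e-05,
        8.03565713e-04, -1.89711668e-03]), 'joint_efforts': array([-3.23190661e-04, -3.93682730e+01, -3.70180857e+01, -1.53599372e-04,
        7.20401396e-03, -1.32637197e-05]), 'eef_pos': array([ 0.18864161, -0.59520231,  0.23006846]), 'orientation': array([-3.14135188e+00,  2.03482844e-03, -1.26400938e+00]), 'force': array([-0.471618  , -0.1972262 ,  0.66566148]), 'ft_torque': array([-0.00114939, -0.06689695,  0.04024253]), 'grip_width': 1.0026976469152924}
[[-0.45, 0.538, -0.713, -0.133], [-0.893, -0.274, 0.357, 0.271], [-0.003, 0.798, 0.603, 0.651], [0.0, 0.0, 0.0, 1.0]]
[[1.0, 0.007, 0.03, 0.599], [0.025, 0.375, -0.927, -0.883], [-0.018, 0.927, 0.374, 0.405], [0.0, 0.0, 0.0, 1.0]]
```

View pics/scene0.png

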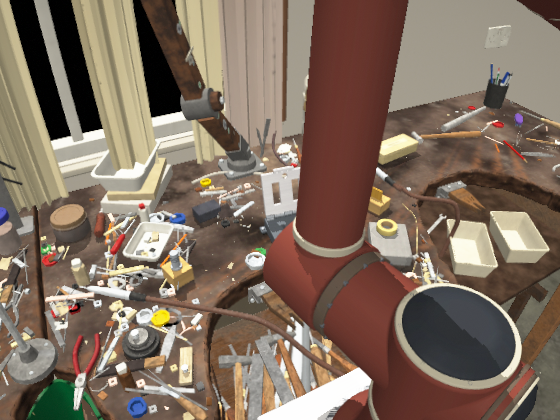

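View pics/side0.png

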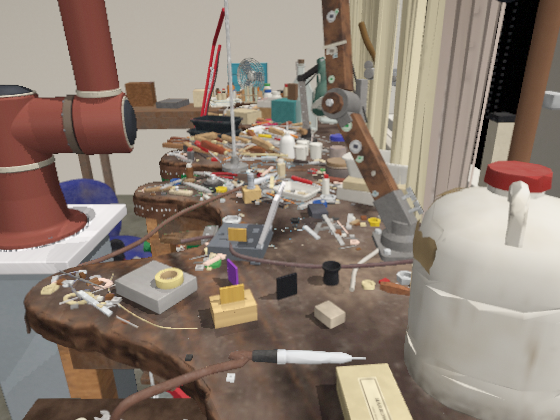

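Side view: the jig is at (245,235) with its lid open. The brass plate is in the light block at (232,300). The lookalikes are a purple plate (233,272) and a black one (287,286). The loupe is at (331,272), the pumice at (329,315) and the pin stand at (252,192). Scene view: the pin stand is at (177,272), the dark oilstone at (206,212), the jig at (280,215) and the plate block at (378,203).

```bash
python3 - <<'E'
from h import *
np.set_printoptions(precision=3,suppress=True)
print('plate side',px2w('side0',[[232,290]],.054),'scene',px2w('scene0',[[378,195]],.054))
print('jig side',px2w('side0',[[240,230],[287,286],[233,290],[331,283],[329,322]],[.028,.0,0,0,0]))
print('scene pinrest, oilstone, jig',px2w('scene0',[[177,268],[206,212],[283,225]],[.034,.026,.03]))
for n in('side0','scene0'): print(w2px(n,[[.6,0,0],[.6,-.2,0],[.45,0,0]]))
a=cv2.resize(load('side0')[3][180:345,190:360],None,fx=3.5,fy=3.5,interpolation=cv2.INTER_CUBIC)
cv2.imwrite('pics/crop1.png',a)
E
```

```text
plate side [[ 0.507 -0.346  0.054]] scene [[ 0.484 -0.326  0.054]]
jig side [[ 0.488 -0.075  0.028]
 [ 0.59  -0.251  0.   ]
 [ 0.495 -0.264  0.   ]
 [ 0.668 -0.242  0.   ]
 [ 0.655 -0.352  0.   ]]
scene pinrest, oilstone, jig [[ 0.487  0.179  0.034]
 [ 0.646  0.061  0.026]
 [ 0.514 -0.08   0.03 ]]
[[292.147 226.957]
 [292.608 271.077]
 [228.235 227.354]]
[[237.114 223.794]
 [308.334 201.309]
 [264.128 263.421]]
```

View pics/crop1.png

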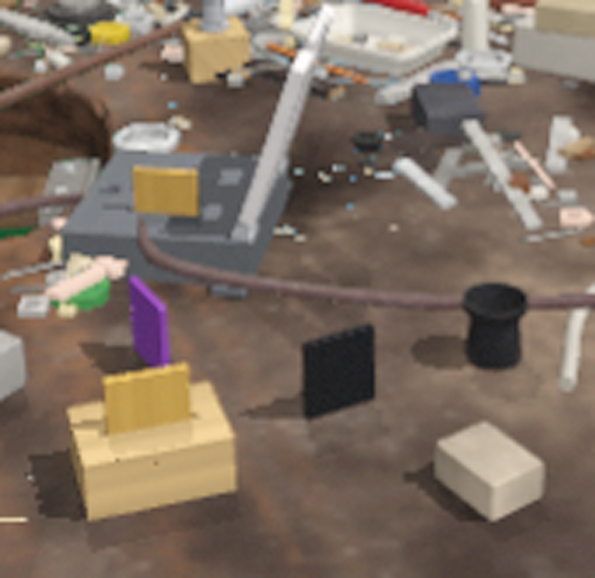

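The target is the brass plate in the grooved light block, crop (147,400). The black (340,370) and purple (150,320) pieces are decoys, and (165,190) is the plate already in the jig. Next I move above the block.

```bash
python3 -m creep '[[0.095,0.085,0,0,0,0,85],[0.095,0.085,0,0,0,0,85],[0.095,0.085,0,0,0,0,85],[0.095,0.085,0,0,0,0,85],[0.095,0.085,0,0,0,0,85],[0.095,0.085,0,0,0,0,85],[0.095,0.085,0,0,0,0,85],[0.095,0.085,0,0,0,0,85],[0.095,0.085,0,0,0,0,85],[0.095,0.085,0,0,0,0,85]]' 40
python3 - <<'E'
from h import *
d=snap('wrist','w1');print(np.round(d['mount'],3).tolist())
snap('scene','scene1')
i=load('scene1')[3]; cv2.imwrite('pics/v1.png',np.hstack([load('w1')[3][:,:],cv2.resize(i[130:340,120:480],None,fx=1,fy=2)[:420,:240]]))
E
```

```text
time: 0.93
eef_pos: [0.4747, -0.3391, 0.2308]
orientation: [3.141, 0.0, -1.264]
force: [1.3, -0.3, -0.2]
grip_width: 0.996
[[1.0, 0.001, -0.001, -0.001], [0.001, -0.952, -0.306, -0.078], [-0.001, 0.306, -0.952, -0.142], [0.0, 0.0, 0.0, 1.0]]
```

View pics/v1.png

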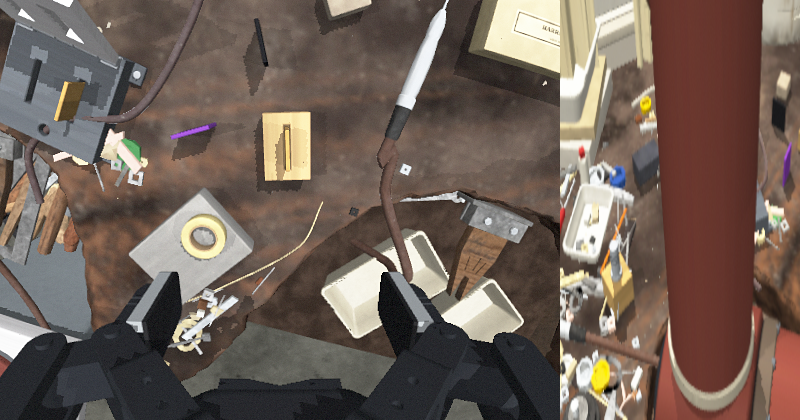

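Wrist view: the block is at (287,146) with the plate strip in it at (287,146). The purple decoy is at (193,130) and the black one at (261,42). In the jig, the free slot is at (33,80), the seated plate at (69,100) and the pin hole at (43,129). I'll enlarge both areas.

```bash
python3 - <<'E'
from h import *
I=load('w1')[3]
a=cv2.resize(I[100:190,250:325],None,fx=6,fy=6,interpolation=cv2.INTER_CUBIC) #450x540
b=cv2.resize(I[0:180,0:116],None,fx=3,fy=3,interpolation=cv2.INTER_CUBIC) #348x540
cv2.imwrite('pics/v2.png',np.hstack([a,b]))
E
```

```text
(no output)
```

View pics/v2.png

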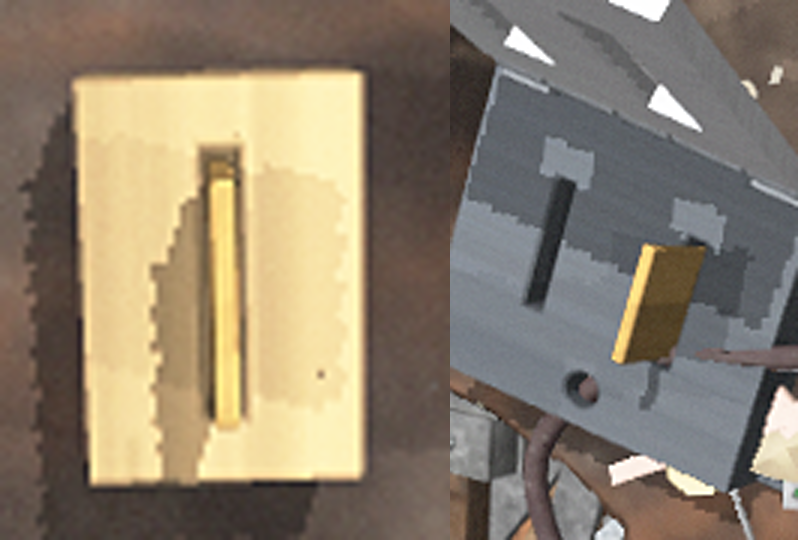

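The plate's top edge runs from crop (223,178) to (228,425). In the jig panel the free slot runs from (567,180) to (534,305) and the pin hole is at (580,388).

```bash
python3 - <<'E'
from h import *
np.set_printoptions(precision=4,suppress=True)
A=lambda L:[[250+x/6,100+y/6] for x,y in L]
p=px2w('w1',A([(223,178),(228,427)]),.054);b=px2w('w1',A([(74,72),(362,70),(363,482),(90,484)]),.028)
ang=lambda a,b:np.degrees(np.arctan2((a-b)[1],(a-b)[0]))
print('plate',p.mean(0),np.linalg.norm(p[0]-p[1]),ang(p[0],p[1]))
print('block',b.mean(0),np.linalg.norm(b-np.roll(b,1,0),axis=1),ang(b[0],b[3]),ang(b[1],b[2]))
B=lambda L:[[(x-450)/3,y/3] for x,y in L]
s=px2w('w1',B([(567,180),(534,305)]),.028);h=px2w('w1',B([(580,388)]),.028)[0];d=px2w('w1',B([(650,245),(617,361)]),.054)
print('slot',s.mean(0),np.linalg.norm(s[0]-s[1]),ang(s[0],s[1]));print('hole',h)
print('done',d.mean(0),np.linalg.norm(d[0]-d[1]),ang(d[0],d[1]))
t=np.radians(ang(s[0],s[1]));x=np.array([np.cos(t),np.sin(t)]);y=np.array([-x[1],x[0]])
print('slot from hole pred',h[:2]+37*x*.001+.024*y, 'done pred',h[:2]+.037*x-.024*y)
E
```

```text
plate [ 0.5058 -0.3361  0.054 ] 0.03799112625307375 19.048110805393232
block [ 0.5056 -0.3363  0.028 ] [0.0677 0.046  0.0677 0.0461] 19.040203476730984 19.07156109601552
slot [ 0.4953 -0.0778  0.028 ] 0.043056573412107 -7.930397245524027
hole [ 0.451  -0.0948  0.028 ]
done [ 0.4887 -0.1249  0.054 ] 0.037525991621611375 -8.039969339153071
slot from hole pred [ 0.491  -0.0761] done pred [ 0.4844 -0.1236]
```

```bash
python3 -m creep '[[0.035,0.003,-0.04,0,0,0.1,45],[0.035,0.003,-0.04,0,0,0.1,45],[0.034,0.004,-0.04,0,0,0.09,45],[0,0,-0.06,0,0,0,45],[0,0,-0.06,0,0,0,45],[0,0,-0.06,0,0,0,45],[0,0,-0.06,0,0,0,45],[0,0,-0.06,0,0,0,45],[0,0,0,0,0,0,45],[0,0,0,0,0,0,45]]' 40
python3 - <<'E'
from h import *
snap('wrist','w2'); snap('scene','scene2')
I=load('w2')[3]; cv2.imwrite('pics/v3.png',np.hstack([I[60:,80:],load('scene2')[3][150:510,120:440][:270]]) if 0 else I)
E
```

```text
time: 1.87
eef_pos: [0.5036, -0.3375, 0.1038]
orientation: [3.14, 0.003, -1.239]
force: [0.2, 0.6, 0.3]
grip_width: 0.523
```

View pics/v3.png

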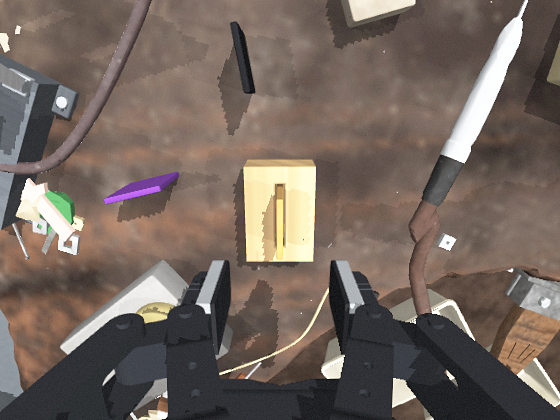

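The block is at (280,210), square with the jaws, and the plate strip is centred at column 281. I descend, then close.

```bash
python3 - <<'E'
from h import *
p=px2w('w2',[(280,184),(281,262)],.054);print(p,p.mean(0))
E
python3 -m creep '[[0.004,0.003,-0.03,0,0,0,45],[0.003,0.002,-0.03,0,0,0,45],[0,0,-0.03,0,0,0,45],[0,0,-0.03,0,0,0,45],[0,0,-0.03,0,0,0,45],[0,0,-0.03,0,0,0,45],[0,0,-0.03,0,0,0,45],[0,0,-0.03,0,0,0,45],[0,0,0,0,0,0,45],[0,0,0,0,0,0,0]]' 40
python3 -m creep '[[0,0,0,0,0,0,0],[0,0,0,0,0,0,0],[0,0,0,0,0,0,0],[0,0,0,0,0,0,0],[0,0,0,0,0,0,0],[0,0,0,0,0,0,0],[0,0,0,0,0,0,0],[0,0,0,0,0,0,0],[0,0,0,0,0,0,0],[0,0,0,0,0,0,0]]' 40
```

```text
[[ 0.53239928 -0.32680789  0.054     ]
 [ 0.48650744 -0.34323079  0.054     ]] [ 0.50945336 -0.33501934  0.054     ]
time: 2.8
eef_pos: [0.5066, -0.3359, 0.0323]
orientation: [3.141, 0.001, -1.239]
force: [-0.0, 0.4, 0.5]
grip_width: 0.401
time: 3.63
eef_pos: [0.5076, -0.3367, 0.0341]
orientation: [-3.141, -0.001, -1.239]
force: [0.1, 0.6, 5.2]
grip_width: 0.039
```

```bash
python3 -m creep '[[0,0,0.08,0,0,0,0],[0,0,0.12,0,0,0,0],[0,0,0.12,0,0,0,0],[-0.005,0.1,0,0,0,-0.7,0],[-0.005,0.1,0,0,0,-0.8,0],[-0.005,0.1,0,0,0,-0.8,0],[-0.005,0.1,0,0,0,-0.8,0],[-0.005,0.1,0,0,0,-0.8,0],[-0.005,0.1,0,0,0,-0.8,0],[-0.005,0.1,0,0,0,-0.7,0]]' 40
python3 -m creep '[[-0.005,0.09,0,0,0,0,0],[-0.005,0.04,0,0,0,0,0],[0,0.03,0,0,0,0,0],[0,0,0,0,0,0,0],[0,0,0,0,0,0,0],[0,0,0,0,0,0,0],[0,0,0,0,0,0,0],[0,0,0,0,0,0,0],[0,0,0,0,0,0,0],[0,0,0,0,0,0,0]]' 40
python3 - <<'E'
from h import *
snap('wrist','w3');snap('side','side3')
I=load('w3')[3]; cv2.imwrite('pics/v4.png',cv2.resize(I[:300,80:480],None,fx=2,fy=2,interpolation=cv2.INTER_CUBIC))
E
```

```text
time: 4.47
eef_pos: [0.4954, -0.1246, 0.1281]
orientation: [3.14, 0.001, -1.714]
force: [0.8, 0.2, -0.6]
grip_width: 0.031
time: 5.3
eef_pos: [0.4936, -0.0788, 0.1293]
orientation: [3.142, -0.0, -1.711]
force: [0.5, 0.2, -0.4]
grip_width: 0.035
```

View pics/v4.png

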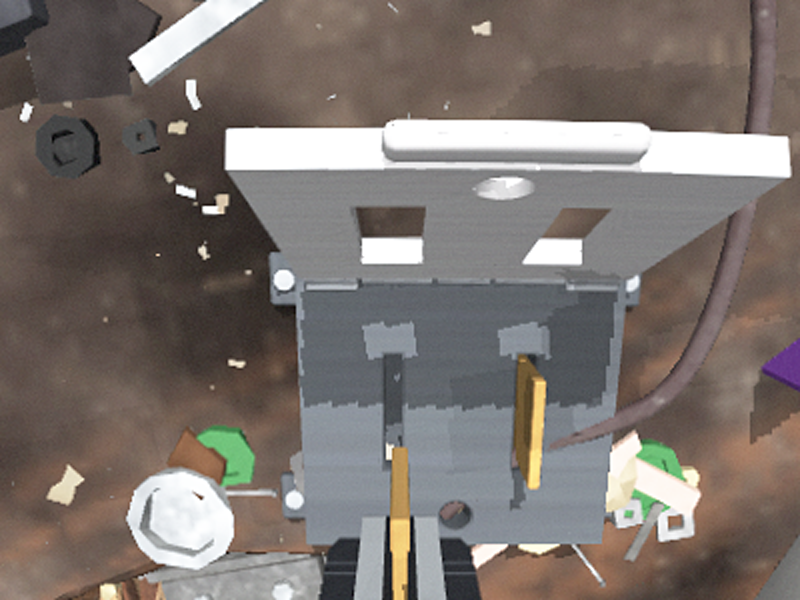

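Wrist view at 2×: the free slot runs down column 394 from row 353 to row 468. The pin hole is at (456,515), and the seated plate's top edge runs from (540,375) to (534,488). The bottom far edge of the held plate is at (400,448). The lid stands clear.

```bash
python3 - <<'E'
from h import *
np.set_printoptions(precision=4,suppress=True)
A=lambda L:[[80+x/2,y/2] for x,y in L]
s=px2w('w3',A([(394,353),(394.5,468)]),.028);h=px2w('w3',A([(456,515)]),.028)[0]
f=px2w('w3',A([(400.5,448)]),.1293-.022)[0]
c=px2w('w3',A([(303,283),(624,283),(604,544),(306,544)]),.028)
hs=px2w('w3',A([(540,375),(534,488)]),.054)
ang=lambda a,b:np.degrees(np.arctan2((a-b)[1],(a-b)[0]))
print('slot',s.mean(0),np.linalg.norm(s[0]-s[1]),ang(*s),'hole',h,'front corner',f)
print(c,ang(c[3],c[2])-90, 'done',hs.mean(0),ang(*hs))
t=np.radians(-8);x=np.array([np.cos(t),np.sin(t)]);y=np.array([-x[1],x[0]])
S=s.mean(0)[:2]
o=h[:2]+.037*x; print('slot by hole',o+.024*y)
Pc=f[:2]-.019*x; print('plate centre',Pc,'err slot->: along,across',(S-Pc)@x,(S-Pc)@y,'from hole:',(o+.024*y-Pc)@x,(o+.024*y-Pc)@y)
E
```

```text
slot [ 0.4951 -0.0766  0.028 ] 0.04400447888618865 -7.940874730131486 hole [ 0.4507 -0.0942  0.028 ] front corner [ 0.5102 -0.0808  0.1073]
[[ 0.5459 -0.052   0.028 ]
 [ 0.5306 -0.1627  0.028 ]
 [ 0.4297 -0.1506  0.028 ]
 [ 0.4465 -0.0348  0.028 ]] -8.265355163767367 done [ 0.4894 -0.1236  0.054 ] -7.435136879474289
slot by hole [ 0.4907 -0.0756]
plate centre [ 0.4914 -0.0782] err slot->: along,across 0.003501791209201047 0.002034023442488566 from hole: -0.001003175615827392 0.002446818107375427
```

```bash
python3 -m creep '[[0.006,0.0066,0,0,0,0,0],[0,0,-0.03,0,0,0,0],[0,0,-0.03,0,0,0,0],[0,0,-0.03,0,0,0,0],[0,0,-0.03,0,0,0,0],[0,0,-0.03,0,0,0,0],[0,0,-0.03,0,0,0,0],[0,0,-0.03,0,0,0,0],[0,0,-0.025,0,0,0,0],[0,0,0,0,0,0,0]]' 40
python3 - <<'E'
from h import *
snap('wrist','w4')
I=load('w4')[3]; cv2.imwrite('pics/v5.png',cv2.resize(I[130:330,160:420],None,fx=3,fy=3,interpolation=cv2.INTER_CUBIC))
E
```

```text
time: 6.23
eef_pos: [0.4939, -0.0759, 0.0565]
orientation: [3.138, 0.001, -1.71]
force: [-0.1, -0.3, -0.3]
grip_width: 0.033
```

View pics/v5.png

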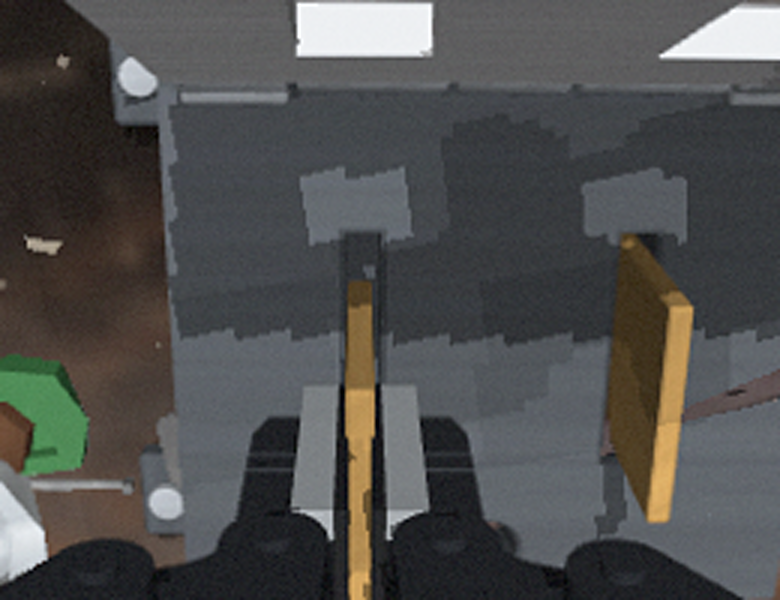

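The held plate's lower end is at (360,283), centred in the slot (341 to 383). The slot's far end is at row 232, so I compute the gap along the slot.

```bash
python3 - <<'E'
from h import *
A=lambda L:[[160+x/3,130+y/3] for x,y in L]
e=px2w('w4',A([(362,232)]),.028)[0]
t=np.radians(-8);x=np.array([np.cos(t),np.sin(t)]);y=np.array([-x[1],x[0]])
for z in(.033,.0345,.036):
  f=px2w('w4',A([(360,283)]),z)[0]; print(z,(e-f)[:2]@x,(e-f)[:2]@y)
E
```

```text
0.033 0.0074035310992454665 -0.0003498511879873277
0.0345 0.0068374785463985914 -0.0003525945052145189
0.036 0.006271425993551719 -0.0003553378224417236
```

```bash
python3 -m creep '[[0.006,-0.0015,0,0,0,0,0],[0.0055,-0.0015,0,0,0,0,0],[0,0,0,0,0,0,0],[0,0,-0.012,0,0,0,0],[0,0,-0.012,0,0,0,0],[0,0,-0.012,0,0,0,0],[0,0,-0.012,0,0,0,0],[0,0,-0.012,0,0,0,0],[0,0,-0.012,0,0,0,0],[0,0,0,0,0,0,0]]' 40
```

```text
time: 7.12
eef_pos: [0.498, -0.077, 0.0361]
orientation: [3.14, 0.0, -1.71]
force: [-0.8, -0.2, -1.0]
grip_width: 0.038
```

```bash
python3 -m creep '[[0,0,-0.006,0,0,0,0],[0,0,-0.004,0,0,0,0],[0,0,0,0,0,0,0],[0,0,0,0,0,0,0],[0,0,0,0,0,0,20],[0,0,0,0,0,0,20],[0,0,0,0,0,0,20],[0,0,0,0,0,0,20],[0,0,0,0,0,0,20],[0,0,0,0,0,0,20]]' 40
python3 -c "from h import *;print(observe()['force'],observe()['eef_pos'])"
```

```text
time: 7.95
eef_pos: [0.4988, -0.0772, 0.0342]
orientation: [-3.141, 0.0, -1.71]
force: [-0.2, 0.6, 1.0]
grip_width: 0.231
[-0.2031908   0.6098362   1.03581111] [ 0.49882264 -0.07722386  0.03424465]
```

```bash
python3 -m creep '[[0,0,0.05,0,0,0,20],[0,0,0.125,0,0,0,20],[0,0,0.125,0,0,0,20],[0,0,0.125,0,0,0,10],[0,0,0.075,0,0,0,0],[0.085,-0.028,0,0,0,0,0],[0.085,-0.028,0,0,0,0,0],[0.085,-0.028,0,0,0,0,0],[0.085,-0.028,0,0,0,0,0],[0.085,-0.028,0,0,0,0,0]]' 40
python3 - <<'E'
from h import *
np.set_printoptions(precision=4,suppress=True)
x=np.array([.9903,-.1392,0]);z=np.array([0,0,1.])
for ox in(.488,.493):
  o=np.array([ox,-.1003,0])+.056*x+.0325*z
  for t in(1.7,1.75,1.8,1.85,1.9):
    e=o+.112*(-np.cos(t)*x+np.sin(t)*z); print(ox,t,e,((w2px('w3',[e])[0]-[80,0])*2))
snap('side','s5')
I=load('s5')[3];cv2.imwrite('pics/v6.png',cv2.resize(I[130:330,170:370],None,fx=3,fy=3,interpolation=cv2.INTER_CUBIC))
E
```

```text
time: 8.78
eef_pos: [0.6274, -0.1196, 0.1841]
orientation: [3.142, -0.0, -1.71]
force: [-0.3, 0.1, -0.2]
grip_width: 0.007
0.488 1.7 [ 0.5577 -0.1101  0.1436] [525.5896 250.6916]
0.488 1.75 [ 0.5632 -0.1109  0.1427] [526.1682 218.9445]
0.488 1.8 [ 0.5687 -0.1116  0.1416] [526.4166 187.2816]
0.488 1.85 [ 0.574  -0.1124  0.1402] [526.3299 156.0315]
0.488 1.9 [ 0.5793 -0.1131  0.1385] [525.9104 125.5144]
0.493 1.7 [ 0.5627 -0.1101  0.1436] [522.978  222.4343]
0.493 1.75 [ 0.5682 -0.1109  0.1427] [523.5054 190.2933]
0.493 1.8 [ 0.5737 -0.1116  0.1416] [523.704  158.3365]
0.493 1.85 [ 0.579  -0.1124  0.1402] [523.5702 126.8989]
0.493 1.9 [ 0.5843 -0.1131  0.1385] [523.1072  96.3041]
```

View pics/v6.png

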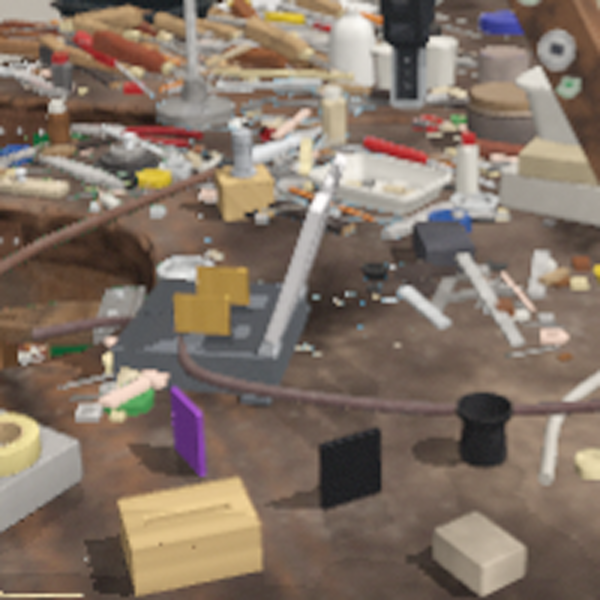

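Side view: both plates stand at equal height in the jig, at (222,285) and (202,312). The lid edge is at (335,165), the closed fingers at (408,90) are behind it, and the bystanders are untouched. Now I pull the lid over.

```bash
python3 -m creep '[[0,0,-0.066,0,0,0,0],[0,0,-0.066,0,0,0,0],[0,0,-0.065,0,0,0,0],[-0.0314,0.0044,0,0,0,0,0],[-0.0314,0.0044,0,0,0,0,0],[-0.0314,0.0044,0,0,0,0,0],[-0.0314,0.0044,0,0,0,0,0],[-0.0314,0.0044,0,0,0,0,0],[-0.0314,0.0044,0,0,0,0,0],[-0.0314,0.0044,0,0,0,0,0]]'
python3 -m creep '[[-0.028,0.004,0,0,0,0,0],[-0.028,0.004,0,0,0,0,0],[-0.028,0.004,-0.007,0,0,0,0],[-0.0297,0.0042,-0.012,0,0,0,0],[-0.0297,0.0042,-0.012,0,0,0,0],[-0.0297,0.0042,-0.012,0,0,0,0],[-0.0251,0.0035,-0.018,0,0,0,0],[-0.0251,0.0035,-0.019,0,0,0,0],[0,0,0,0,0,0,0],[0,0,0,0,0,0,0]]'
```

```text
time: 9.67
eef_pos: [0.5604, -0.1101, 0.1269]
orientation: [-3.138, -0.001, -1.71]
force: [0.9, -0.1, 2.2]
grip_width: 0.001
time: 10.5
eef_pos: [0.4921, -0.1001, 0.0999]
orientation: [3.139, 0.001, -1.71]
force: [-0.7, -0.0, 0.0]
grip_width: -0.003
```

```bash
python3 -m creep '[[-0.021,0.003,-0.023,0,0,0,0],[-0.021,0.003,-0.023,0,0,0,0],[-0.016,0.0023,-0.027,0,0,0,0],[-0.016,0.0023,-0.027,0,0,0,0],[-0.01,0.0014,-0.03,0,0,0,0],[-0.01,0.0014,-0.03,0,0,0,0],[-0.006,0.0008,-0.01,0,0,0,0],[-0.006,0.0008,-0.01,0,0,0,0],[-0.006,0.0008,-0.01,0,0,0,0],[0,0,-0.007,0,0,0,0]]'
python3 -c "
from h import *
snap('side','s7');I=load('s7')[3];cv2.imwrite('pics/v7.png',cv2.resize(I[150:300,190:340],None,fx=3.5,fy=3.5))"
```

```text
time: 11.33
eef_pos: [0.4597, -0.0957, 0.0419]
orientation: [3.142, 0.0, -1.71]
force: [-1.3, -0.2, 2.0]
grip_width: 0.003
```

View pics/v7.png

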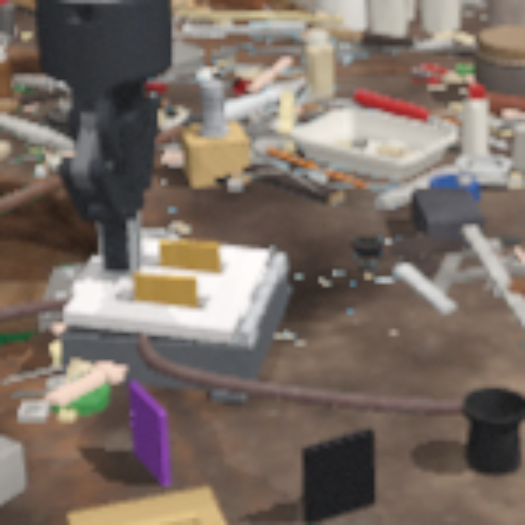

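The lid is nearly shut, with both plates standing through the windows at (190,253) and (166,290). I press it fully home.

```bash
python3 -m creep '[[-0.004,0.0006,-0.005,0,0,0,0],[-0.004,0.0006,-0.005,0,0,0,0],[0,0,-0.004,0,0,0,0],[0,0,-0.004,0,0,0,0],[0,0,-0.004,0,0,0,0],[0,0,-0.003,0,0,0,0],[0,0,0,0,0,0,0],[0,0,0,0,0,0,0],[0,0,0,0,0,0,0],[0,0,0,0,0,0,0]]'
```

```text
time: 12.22
eef_pos: [0.4576, -0.0955, 0.0363]
orientation: [3.14, 0.0, -1.71]
force: [-6.5, 1.5, 14.7]
grip_width: 0.007
```

```bash
python3 -m creep '[[0,0,0.05,0,0,0,0],[0,0,0.12,0,0,0,0],[0,0,0.12,0,0,0,0],[0,0,0.12,0,0,0,0],[0,0,0.12,0,0,0,0],[-0.02,0,0,0,0,0,0],[-0.02,0,0,0,0,0,0],[0,0,0,0,0,0,0],[0,0,0,0,0,0,0],[0,0,0,0,0,0,0]]'
python3 -c "
from h import *
snap('wrist','w5')"
python3 -m creep '[[0,0.128,0,0,0,0,45],[0,0.128,0,0,0,0,45],[0,0.128,0,0,0,0,45],[0,0.128,0,0,0,0,45],[0,0.128,0,0,0,0,45],[0,0.128,0,0,0,0,45],[0,0.128,0,0,0,0,45],[0,0,0,0,0,0,45],[0,0,0,0,0,0,45],[0,0,0,0,0,0,45]]' 40
python3 -c "
from h import *
snap('wrist','w6')
a=load('w5')[3][80:380,180:380];b=load('w6')[3][80:380,180:380]
f=lambda i:cv2.resize(i,None,fx=2,fy=2,interpolation=cv2.INTER_CUBIC)
cv2.imwrite('pics/v8.png',np.hstack([f(a),f(b)]))"
```

```text
time: 13.05
eef_pos: [0.4443, -0.095, 0.1913]
orientation: [3.138, 0.001, -1.71]
force: [0.2, -0.2, 0.4]
grip_width: -0.003
time: 13.93
eef_pos: [0.4449, 0.1734, 0.1925]
orientation: [3.14, -0.001, -1.709]
force: [0.4, -0.0, 0.8]
grip_width: 0.529
```

View pics/v8.png

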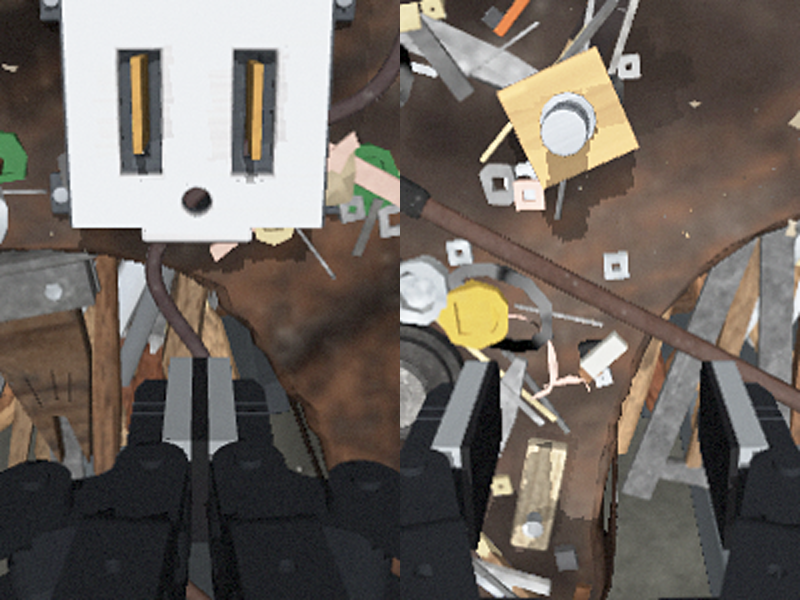

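Left panel: the shut lid, with its pin hole at (197,201) and both plates in their windows. Right panel: the stand with corners (497,95), (595,47), (638,145) and (543,188), and the top of the knob at (565,133).

```bash
python3 - <<'E'
from h import *
np.set_printoptions(precision=4,suppress=True)
A=lambda L:[[180+x/2,80+y/2] for x,y in L]
B=lambda L:[[180+(x-400)/2,80+y/2] for x,y in L]
h=px2w('w5',A([(197,201)]),.0365)[0]
# lid outline -> hole check
c=px2w('w5',A([(72,228),(324,228),(142,240),(252,240)]),.0365)
t=np.radians(-8);x=np.array([np.cos(t),np.sin(t),0])
print('hole',h,'from bar edge',c[:2].mean(0)+.011*x,'from thumb',c[2:].mean(0)+.019*x,'widths',np.linalg.norm(c[0]-c[1]),np.linalg.norm(c[2]-c[3]))
k=px2w('w6',B([(565,133)]),.075)[0]
s=px2w('w6',B([(497,95),(595,47),(638,145),(543,188)]),.034)
print('knob',k,'stand',s.mean(0),np.linalg.norm(s-np.roll(s,1,0),axis=1))
s8=load('s7')
print('hole in tool frame w5', h-np.array([.4443,-.095,0]))
E
```

```text
hole [ 0.4515 -0.0945  0.0365] from bar edge [ 0.4503 -0.0947  0.0365] from thumb [ 0.4528 -0.0946  0.0365] widths 0.11134871314243033 0.048757601635293135
knob [0.4885 0.1804 0.075 ] stand [0.4885 0.1809 0.034 ] [0.0443 0.0459 0.0449 0.0455]
hole in tool frame w5 [0.0072 0.0005 0.0365]
```

```bash
python3 -m creep '[[0.073,0.012,0,0,0,0,45],[0.072,0.012,0,0,0,0,45],[0,0,-0.06,0,0,0,45],[0,0,-0.06,0,0,0,45],[0,0,-0.06,0,0,0,45],[0,0,-0.06,0,0,0,45],[0,0,-0.05,0,0,0,45],[0,0,0,0,0,0,45],[0,0,0,0,0,0,45],[0,0,0,0,0,0,45]]' 60
```

```text
time: 14.82
eef_pos: [0.4897, 0.1798, 0.1075]
orientation: [-3.14, 0.0, -1.712]
force: [0.7, -0.3, -0.4]
grip_width: 0.53
```

Next: down by 61 mm, then close on the knob.

```bash
python3 -m creep '[[-0.004,0.003,-0.03,0,0,0,45],[0,0,-0.03,0,0,0,45],[0,0,-0.03,0,0,0,45],[0,0,-0.03,0,0,0,45],[0,0,-0.03,0,0,0,45],[0,0,-0.03,0,0,0,45],[0,0,-0.024,0,0,0,45],[0,0,0,0,0,0,45],[0,0,0,0,0,0,45],[0,0,0,0,0,0,45]]' 60
python3 -m creep '[[0,0,0,0,0,0,10],[0,0,0,0,0,0,10],[0,0,0,0,0,0,10],[0,0,0,0,0,0,10],[0,0,0,0,0,0,10],[0,0,0,0,0,0,10],[0,0,0,0,0,0,10],[0,0,0,0,0,0,10],[0,0,0,0,0,0,10],[0,0,0,0,0,0,10]]' 60
```

```text
time: 15.65
eef_pos: [0.488, 0.1816, 0.0456]
orientation: [-3.141, 0.0, -1.71]
force: [0.8, 0.0, 1.1]
grip_width: 0.528
time: 16.48
eef_pos: [0.4884, 0.1817, 0.0462]
orientation: [-3.14, 0.001, -1.71]
force: [0.7, -0.1, 6.3]
grip_width: 0.191
```

```bash
python3 -m creep '[[0,0,0.06,0,0,0,10],[0,0,0.12,0,0,0,10],[0,0,0.12,0,0,0,10],[-0.016,-0.12,0,0,0,0,10],[-0.016,-0.12,0,0,0,0,10],[-0.016,-0.12,0,0,0,0,10],[-0.016,-0.12,0,0,0,0,10],[-0.016,-0.12,0,0,0,0,10],[-0.016,-0.12,0,0,0,0,10],[-0.016,-0.12,0,0,0,0,10]]' 60
python3 -m creep '[[-0.011,-0.077,-0.05,0,0,0,10],[0,0,-0.05,0,0,0,10],[0,0,-0.05,0,0,0,10],[0,0,0,0,0,0,10],[0,0,0,0,0,0,10],[0,0,0,0,0,0,10],[0,0,0,0,0,0,10],[0,0,0,0,0,0,10],[0,0,0,0,0,0,10],[0,0,0,0,0,0,10]]' 60
python3 - <<'E'
from h import *
snap('wrist','w9');snap('side','s9')
a=load('w9')[3][150:350,200:360];b=load('s9')[3][195:270,200:275]
cv2.imwrite('pics/v9.png',np.hstack([cv2.resize(a,(440,550),interpolation=3),cv2.resize(b,(350,350),interpolation=3) if 0 else cv2.copyMakeBorder(cv2.resize(b,(350,350),interpolation=3),0,200,0,0,0)]))
E
```

```text
time: 17.32
eef_pos: [0.4528, -0.0718, 0.1344]
orientation: [3.14, 0.0, -1.71]
force: [0.4, 0.1, -0.5]
grip_width: 0.189
time: 18.15
eef_pos: [0.4512, -0.0935, 0.0909]
orientation: [-3.14, -0.0, -1.709]
force: [0.9, 0.3, -0.4]
grip_width: 0.19
```

View pics/v9.png

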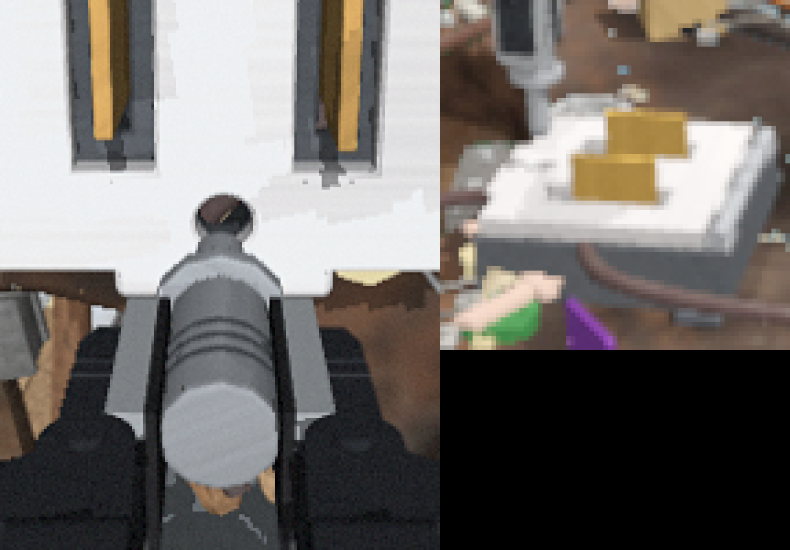

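Wrist crop: the lid hole is at (224,215) and its top edge at row 193. The pin is centred on column 224, with its tip's leading edge near row 232. The side panel shows the pin upright and the plates in place. I check the along-axis offset by projection.

```bash
python3 - <<'E'
from h import *
np.set_printoptions(precision=4,suppress=True)
A=lambda L:[[200+x/2.75,150+y/2.75] for x,y in L]
x=np.array([.9903,-.1392,0]);y=np.array([.1392,.9903,0])
u=lambda p:(np.array([p@x,p@y])*1000)
hf=px2w('w9',A([(224.5,193)]),.0365)[0]; hl,hr=px2w('w9',A([(193,217),(256,217)]),.0365)
print('hole far edge -> centre',u(hf)-[6.5,0],'lateral',u((hl+hr)/2),np.linalg.norm(hl-hr))
for r,zz in((3.5,.0509),(5,.0549)):
  for row in(228,232,236):
    print(r,row,'tip centre',u(px2w('w9',A([(224,row)]),zz)[0])-[r,0])
# collar lower far edge & knob top circle centre
print('knob top c',u(px2w('w9',A([(220,437)]),.0509+.069)[0]),'tcp',u(np.array([.4512,-.0935,0])))
print('collar far edge ctr',u(px2w('w9',A([(222,257)]),.0509+.033)[0])-[12,0])
E
```

```text
hole far edge -> centre [460.4541 -30.4821] lateral [461.3716 -30.4942] 0.013796948391501392
3.5 228 tip centre [461.0442 -30.2819]
3.5 232 tip centre [460.1667 -30.2836]
3.5 236 tip centre [459.2867 -30.2853]
5 228 tip centre [461.1445 -30.2522]
5 232 tip centre [460.2864 -30.2538]
5 236 tip centre [459.4257 -30.2555]
knob top c [461.2781 -29.2825] tcp [459.8386 -29.786 ]
collar far edge ctr [460.4921 -29.7098]
```

Aligned to within about 0.5 mm. I lower the pin.

```bash
python3 -m creep '[[0,0,-0.013,0,0,0,10],[0,0,-0.013,0,0,0,10],[0,0,-0.013,0,0,0,10],[0,0,-0.013,0,0,0,10],[0,0,-0.013,0,0,0,10],[0,0,-0.013,0,0,0,10],[0,0,-0.013,0,0,0,10],[0,0,0,0,0,0,10],[0,0,0,0,0,0,10],[0,0,0,0,0,0,10]]' 60
```

```text
time: 19.08
eef_pos: [0.4505, -0.0936, 0.0628]
orientation: [3.141, -0.0, -1.71]
force: [-0.3, 0.1, -1.8]
grip_width: 0.187
```

```bash
python3 -m creep '[[0,0,-0.007,0,0,0,10],[0,0,-0.007,0,0,0,10],[0,0,-0.007,0,0,0,10],[0,0,-0.007,0,0,0,10],[0,0,-0.007,0,0,0,10],[0,0,-0.007,0,0,0,10],[0,0,0,0,0,0,10],[0,0,0,0,0,0,10],[0,0,0,0,0,0,10],[0,0,0,0,0,0,10]]' 60
```

```text
time: 19.92
eef_pos: [0.4504, -0.0936, 0.0499]
orientation: [3.141, -0.0, -1.71]
force: [-2.9, -3.6, -3.4]
grip_width: 0.184
```

```bash
python3 -m creep '[[0,0,-0.002,0,0,0,10],[0,0,-0.002,0,0,0,10],[0,0,-0.002,0,0,0,10],[0,0,-0.002,0,0,0,10],[0,0,-0.001,0,0,0,10],[0,0,0,0,0,0,10],[0,0,0,0,0,0,10],[0,0,0,0,0,0,10],[0,0,0,0,0,0,10],[0,0,0,0,0,0,10]]' 60
python3 -c "
from h import *
print(observe()['force'],observe()['ft_torque'])"
```

```text
time: 20.75
eef_pos: [0.4508, -0.0938, 0.0487]
orientation: [3.141, -0.0, -1.71]
force: [-6.8, -1.5, 6.6]
grip_width: 0.187
[-6.79246176 -1.53522376  6.62092585] [-0.28226682  1.24787066 -0.0293953 ]
```

```bash
python3 -m creep '[[-0.001,0,0,0,0,0,10],[-0.001,0,0,0,0,0,10],[0,0,-0.001,0,0,0,10],[0,0,-0.001,0,0,0,10],[0,0,-0.001,0,0,0,10],[0,0,0,0,0,0,10],[0,0,0,0,0,0,10],[0,0,0,0,0,0,10],[0,0,0,0,0,0,10],[0,0,0,0,0,0,10]]' 60
python3 - <<'E'
from h import *
print(observe()['force'],observe()['ft_torque'])
snap('side','s10');snap('wrist','w10');snap('scene','sc10')
a=load('w10')[3][150:350,200:360];b=load('s10')[3][160:340,195:375]
cv2.imwrite('pics/v10.png',np.hstack([cv2.resize(a,(352,440),interpolation=3),cv2.resize(b,(440,440),interpolation=3)]))
E
```

```text
time: 21.58
eef_pos: [0.4508, -0.0938, 0.0486]
orientation: [-3.141, -0.0, -1.71]
force: [-7.7, -0.0, 11.1]
grip_width: 0.187
[-7.69401787 -0.01258298 11.06050211] [-0.05886288  1.44666892 -0.01413269]
```

No pictures are left, so I check the bystanders and plates numerically against earlier images.

```bash
python3 - <<'E'
from h import *
def m(a,b,r):
    x0,y0,x1,y1=r;A=load(a)[3][y0:y1,x0:x1];B=load(b)[3][y0-8:y1+8,x0-8:x1+8]
    q=cv2.minMaxLoc(cv2.matchTemplate(B,A,cv2.TM_CCOEFF_NORMED));print(r,q[1],np.array(q[3])-8)
m('side0','s10',(320,258,344,288));m('side0','s10',(312,300,348,330));m('side0','s10',(304,200,334,222))
m('s7','s10',(226,215,258,240)); m('w9','w10',(222,150,340,200))
print(observe()['force'])
E
```

```text
(320, 258, 344, 288) 0.9990110993385315 [0 0]
(312, 300, 348, 330) 0.9996998310089111 [0 0]
(304, 200, 334, 222) 0.9995254278182983 [0 0]
(226, 215, 258, 240) 0.8583399057388306 [0 1]
(222, 150, 340, 200) 0.6708747744560242 [ 1 -8]
[-7.84774919 -0.23109997 10.72349963]
```

```bash
python3 -c "
from h import *
print(finish_job());s=observe();print(s['force'],s['eef_pos'],s['grip_width'])"
```

```text
the job is handed in; nothing more can be done
None
the job is handed in; nothing more can be done
```

I put the brass plate in the free slot and shut the lid over both plates. I then pushed the pin from its stand down through both halves and handed the job in at about 21.7 s, still holding the knob and pressing down. No verdict is reported.

**What the last checks showed**
- **Pin:** the tool stopped at z = 48.6 mm, where 48.5 mm was expected for the collar on the lid. The downward force was about 11 N and the grip 60 N, with the fingers stopped on the knob.
- **Bystanders:** the loupe, pumice and oilstone had not shifted by a single pixel in the side view since the start.

**What was less certain**
- **Sideways force:** about 7.7 N along x remained on the pin, and a 0.6 mm correction did not remove it.
- **Final picture:** it was refused because the 12-picture limit was reached. The seated pin was therefore checked only by force and position.
- **Plates at the end:** they were last seen by eye with the pin just above the hole, both standing in their windows. The later image match near them was weaker (0.86, 1 px shift), which I put down to comparing with a picture taken before the lid was fully shut. The wrist-camera match (0.67) was not usable because the camera had moved.
- **Jig position:** estimates along x differed by 4 to 6 mm between the slot ends and the pin hole. The plate still dropped freely into the slot, and the pin hole was measured again, with the lid shut, before the pin went in.

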